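Unlock the nozzle carrier and hold it up level

TASK

On the injector bench, free the docked nozzle carrier: slide the red transport lock all the way to its end stop at the green dot and leave it there. Then take the carrier by its orange handle, lift it straight up without tipping it until it is at least 10 cm clear of its dock, and finish while still holding it there, level and still over the dock, with the three nozzles standing in it. Leave everything else on the bench alone.

Things in the scene. Friction and masses are not known exactly. Their poses are not given: they have to be found in the camera images.
- dock: Fixed dock: dark steel plate 10 mm thick, x -150 to +65, y -85 to +85 mm, green ribs 8 mm high round the carrier's seat, lock track in front (centre line x -105 mm, top 20 mm above bench; red dot at its locked -y end, green dot at its free +y end). Origin on the bench under the seat's middle; x from lock to seat, y the lock's way to free. On either half of the bench, yaw up to 0.4 rad.
- lock (a joint): Travel of the red transport lock along the dock's +y, in m: 0 fully locked, 0.06 the end stop at the green dot (free). It starts between 0 and 0.012. It slides with about 2 N of friction and stays where it is left. Its steel tongue (18 mm wide) reaches over a lug of the carrier and blocks lifting until about 0.025.
- lock_grip (a point): Point in the lock's red upright grip block, on its middle line, 14 mm below its top, 48.5 mm above the bench. Block 30 mm along the dock's x, 20 mm along y (sliding direction), from 20 to 62 mm above the bench. Axes as the dock's. Beside it along y is only the track; a steel tongue points to +x, 22 to 28 mm above the bench. The carrier's handle is 105 mm off in x.
- carrier: Nozzle carrier: aluminium block 90 x 130 x 30 mm, handle arched over it along y, 115 mm tall in all, 0.3 to 0.6 kg. Origin: centre of its underside; axes as the dock's, z up. It rests loose on the dock plate (10 mm above the bench) between the ribs, 2.5 mm play; a lug in front lies under the lock's tongue. Four square sockets, 18 mm wide, 20 mm deep, at x +-27, y +-30 mm.
- carrier_grip (a point): Centre of the orange handle grip, on the carrier's axis 105 mm above the carrier's underside. The grip is a bar along the carrier's y: 70 mm long, 18 mm wide (x), 20 mm high, free all round; the dark bar goes on to uprights at y +-55 mm. Axes as the carrier's.
- nozzle0: Steel injector nozzle, 16 mm diameter, 58 mm long, about 40 g, standing loose in the carrier's socket at x -27, y -30 mm, its top 38 mm above the block (68 mm above the carrier's underside). Origin: centre of its foot, 10 mm above the carrier's underside; z up.
- nozzle1: Steel injector nozzle, 16 mm diameter, 58 mm long, about 40 g, standing loose in the carrier's socket at x -27, y +30 mm, its top 38 mm above the block (68 mm above the carrier's underside). Origin: centre of its foot, 10 mm above the carrier's underside; z up.
- nozzle2: Steel injector nozzle, 16 mm diameter, 58 mm long, about 40 g, standing loose in the carrier's socket at x +27, y -30 mm, its top 38 mm above the block (68 mm above the carrier's underside). Origin: centre of its foot, 10 mm above the carrier's underside; z up.
- vise: Bystander: blue bench vise fixed to the bench, about 155 x 110 mm, 115 mm tall, on the other half of the bench from the dock. Origin on the bench under its middle.
- wrench: Bystander: steel wrench 180 mm long lying on the bench. Origin under its middle, x along it.
- screwdriver: Bystander: red-handled screwdriver 200 mm long lying on the bench. Origin under its middle, x along it.
- can: Bystander: red can 60 mm diameter, 90 mm tall. Origin: centre of its underside.
- socket: Bystander: dark steel ring-shaped socket 32 mm diameter, 35 mm tall. Origin: centre of its underside.
- bluebox: Bystander: closed blue seal-kit box with grey lid, 132 x 92 x 40 mm. Origin: centre of its underside.
- yellowbox: Bystander: closed yellow seal-kit box with grey lid, 132 x 92 x 40 mm. Origin: centre of its underside.
Things that resemble listed ones, but are neither listed nor needed, are in the scene too. Leave any purple or turquoise look-alike of the carrier alone.

How it is judged (in metres and radians):
On the way, in this order (a step that is already met when the one before it is completed fails the run):
1. the lock is slid to its free end stop while the carrier still sits in its dock (value of joint lock above 0.055 m and z of carrier in the frame of dock below 0.016 m), for 0.2 s.
2. the gripped carrier is lifted off its dock (z of carrier in the frame of dock above 0.04 m and contact force between the fingers and carrier above 1 N), for 0.2 s.
At the end, for the whole second after the job is handed in: Fingers hold the carrier (over 1 N), underside over 90 mm above its seat, under 50 mm off sideways, tilt under 0.10 rad, at rest (30 mm/s, 0.15 rad/s), off the dock; lock within 5 mm of its free stop; all three nozzles in its sockets (z of carrier in the frame of dock above 0.1 m and horizontal distance between carrier and dock below 0.05 m and angle between carrier's own z axis and vertical below 0.1 rad and linear speed of carrier below 0.03 m/s and angular speed of carrier below 0.15 rad/s and contact force between the fingers and carrier above 1 N and contact force between carrier and dock below 0.1 N and value of joint lock above 0.055 m and z of each of nozzle0, nozzle1, nozzle2 in the frame of carrier below 0.02 m and distance between each of nozzle0, nozzle1, nozzle2 and carrier below 0.055 m); the arm keeps its last pose, push and grip.
It fails at once if the carrier is tipped by more than 0.25 rad (angle between carrier's own z axis and vertical above 0.25 rad).
It fails at once if a nozzle comes out of its socket (z of any of nozzle0, nozzle1, nozzle2 in the frame of carrier above 0.03 m or distance between any of nozzle0, nozzle1, nozzle2 and carrier above 0.065 m).
It fails at once if a bystander is moved by more than 20 mm (distance of any of wrench, screwdriver, can, socket, bluebox, yellowbox from where it was at the start of the episode above 0.02 m).
It also fails if it takes over 48 s, if anything falls off the work surface, if the arm or the gripper's body presses on something with over 40 N, if the wrist force passes 120 N, or if a joint passes its speed limit or range.

ROBOT

A 6-joint arm with a two-finger parallel gripper is mounted at the origin on the work surface. World frame = base frame: x ahead of the robot, y to its left, z up, the work surface at z = 0. Lengths are in m, angles in degrees, forces in N, time in s.
With the tool pointing down it reaches from about 0.4 to 0.825 m from the base axis. Payload 7 kg.
Tool frame: the origin (TCP) lies midway between the tips of the shut fingers; the grasp point (between the pads) lies 19 mm behind it (grip_depth is the distance from the TCP to the grasp point, in m); z points along the fingers, y is the direction in which the jaws open and shut (so a half turn about z gives the same grasp; the last joint's range is limited). The gripper opens to 88 mm and grips with 3 to 60 N. Pads are 19 mm wide; open, the fingers measure 130 mm over their backs; the gripper's body (78 mm by 193 mm) begins 47 mm behind the grasp point.
Start: joints at [82.913, 20.546, 0.682, 0, -70.136, -16.507], TCP at [0.27, 0.619, 0.227] pointing down, gripper open.
Joint ranges: [-176.03, 176.03], [-82.01, 121.73], [-58.28, 71.71], [-173.87, 95.51], [-174.79, -0.11], [-173.66, 173.66]. Speed limits (degrees/s): [136.94, 136.94, 172.46, 180, 180, 180].

INTERFACE

Orientations are given as [roll, pitch, yaw] about the fixed x, y, z axes, in that order (R = Rz(yaw) Ry(pitch) Rx(roll)).
In Python, from plant import * gives the robot as it stands.
- The arm moves only by the shell command python3 -m inch 'ROWS'. ROWS is JSON, a list of rows, each an object of numbers: "ax", "ay", "az": the turn, a rotation vector about the tool's x, y, z in degrees; "dx", "dy", "dz": the shift along the tool's x, y, z in mm; "fingers": the finger opening in mm, from 0 to 87.6. In form: [{"ax": .., "ay": .., "az": .., "dx": .., "dy": .., "dz": .., "fingers": ..}, ...]. A call has 1 to 8 rows; each row is the pose to reach, as a shift and turn from the pose commanded when the call began, along the tool's axes at that moment; what a row does not reach only later rows make up. A row lasts 1/8 s, in which the tool goes at most 62.5 mm and 10.7 degrees, less where a joint would pass 70% of its speed; a pose out of reach is approached as far as the arm can. A call with a gripper value outside its range is refused whole. The fingers move at their own pace and stop on an object; the grip force is fixed at half the most. Time passes only in rows, so rows that repeat a pose let the fingers close. It gives the time, the measured TCP pose, the force and the opening at its end, in the units of the state.
- get_obs(): the state, without advancing time (a new reading comes with each control period).
- snapshot(name): name is "scene" or "top" or "wrist"; returns a dict with "image" (480x640x3 uint8, red, green, blue), "fx", "fy", "cx", "cy" (pixels), "rvec" (rotation vector, rad) and "tvec" (3), from world to camera coordinates, as OpenCV has them. Camera axes: x right, y down, z forward; pixel columns grow to the right and rows downward; lengths in m; the calibration is good to about 2 mm. A picture is of the moment at which its call begins. There is no depth.
- close_job(): hands the job in, once; it reports no verdict.
Trained networks look in the newest picture that a camera, given by its name, has taken for a name from the list of things; names that differ only in an ending like _2 or _b are one class to them, and where a whole thing is asked for, a point or a joint stands for the part that bears it (a point fixed in the world has none). Each returns a list of dicts, best first, with "score" (0 to 1); they miss things now and then, are a little off and sometimes report something else, mostly with a low value. They report only what shows in the picture. A call takes as long as a camera call. They do not tell look-alikes from the thing itself.
- search_frame(target, camera): "bbox" ([centre column, centre row, width, height] in pixels, round what is visible of it).
- trace(target, camera): "mask" (480x640 bool, what is visible of it) and "bbox" ([centre column, centre row, width, height] in pixels, round what is visible of it).
- landmark_of(target, camera): "position" ([column, row] in pixels: a listed point, or the origin of a listed thing).
The state is a dict: "clock": time; "joint_pos": joint angles; "qvel": joint speeds; "tau": joint torques, N m; "tool_pos": TCP position; "orientation": TCP orientation; "force": force on the tool from outside, world axes, zero at the start; "moment": the same for the moment, N m; "opening": finger opening in m.
Only numpy, scipy, OpenCV 4.12 (cv2) and the standard library are available. Lean on these libraries where they do the work, as an engineer would, in place of code of your own. Each camera call takes 0.05 s, during which the arm holds its last target.

## Working session

There is one attempt and no reset: what is moved stays moved. The work goes in short steps, Python scripts to look and compute and a shell command to move; the robot and the scene stay as the last step left them, time stands still between calls to the robot, and variables do not carry over. Pictures are saved under pics/ and viewed, and the job is handed in when it is done.

```bash
mkdir -p pics; ls; cat > h.py <<'E'
from plant import *
import numpy as np, cv2
def snap(n,f=None):
    s=snapshot(n)
    if f: cv2.imwrite('pics/'+f+'.png',s['image'][:,:,::-1])
    return s
def ray(s,px):
    R=cv2.Rodrigues(np.array(s['rvec'],float))[0];t=np.array(s['tvec'],float).ravel()
    d=R.T@np.array([(px[0]-s['cx'])/s['fx'],(px[1]-s['cy'])/s['fy'],1]);c=-R.T@t
    return c,d/np.linalg.norm(d)
def onz(s,px,z):
    c,d=ray(s,px);return c+d*(z-c[2])/d[2]
def proj(s,P):
    K=np.array([[s['fx'],0,s['cx']],[0,s['fy'],s['cy']],[0,0,1.]])
    return cv2.projectPoints(np.array(P,float).reshape(-1,1,3),np.array(s['rvec'],float),np.array(s['tvec'],float),K,None)[0].reshape(-1,2)
E
python3 - <<'E'
from h import *
for c in ['scene','top','wrist']:
    s=snap(c,c+'0')
    for t in ['dock','lock_grip','carrier_grip','carrier']:
        print(c,t,[(np.round(r['position']).tolist(),round(r['score'],2)) for r in landmark_of(t,c)])
print(get_obs())
E
```

```text
pics
scene dock [([397.0, 288.0], 0.76)]
scene lock_grip [([372.0, 246.0], 0.45)]
scene carrier_grip [([404.0, 176.0], 0.82), ([405.0, 259.0], 0.72), ([498.0, 212.0], 0.64)]
scene carrier [([400.0, 284.0], 0.76), ([492.0, 244.0], 0.61), ([401.0, 200.0], 0.59)]
top dock [([376.0, 250.0], 0.32)]
top lock_grip [([267.0, 267.0], 0.54), ([289.0, 174.0], 0.42)]
top carrier_grip [([242.0, 220.0], 0.76), ([121.0, 285.0], 0.76), ([218.0, 363.0], 0.67), ([496.0, 242.0], 0.63)]
top carrier [([248.0, 232.0], 0.88), ([224.0, 361.0], 0.84), ([136.0, 291.0], 0.75), ([260.0, 238.0], 0.7)]
wrist dock []
wrist lock_grip []
wrist carrier_grip []
wrist carrier []
{'clock': 0.75, 'joint_pos': array([ 8.29131103e+01,  2.05438250e+01,  6.80553114e-01, -1.97285536e-04,
       -7.01366707e+01, -1.65049534e+01]), 'qvel': array([-0.00433203, -0.08476821, -0.04489123,  0.01887507,  0.04414105,
        0.01198766]), 'tau': array([ 3.20051033e-03, -5.82238126e+01,  2.93278563e+01,  7.00213641e+00,
        1.28063047e-02, -4.51594772e-06]), 'tool_pos': array([0.27017331, 0.61852747, 0.22657856]), 'orientation': array([-1.79999998e+02,  1.94201229e-04, -2.35919102e+01]), 'force': array([ 0.59154651, -0.74121494,  0.22471569]), 'moment': array([0.04032457, 0.00434873, 0.01386939]), 'opening': 0.08780686384657921}
```

View pics/scene0.png

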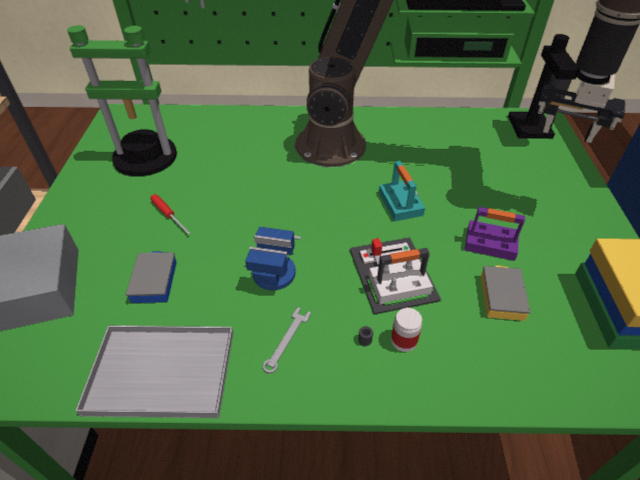

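View pics/top0.png

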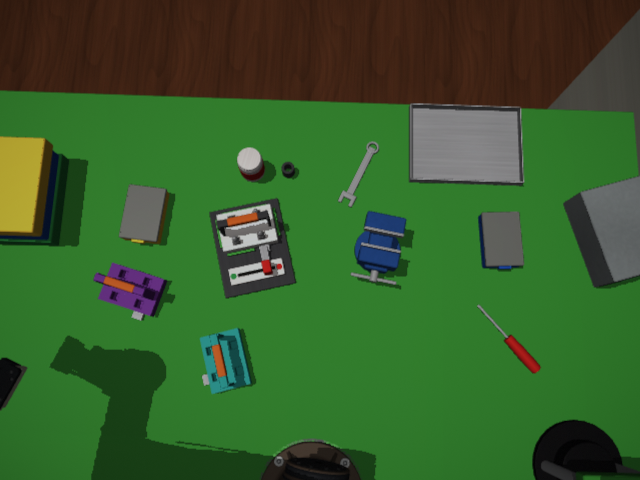

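View pics/wrist0.png

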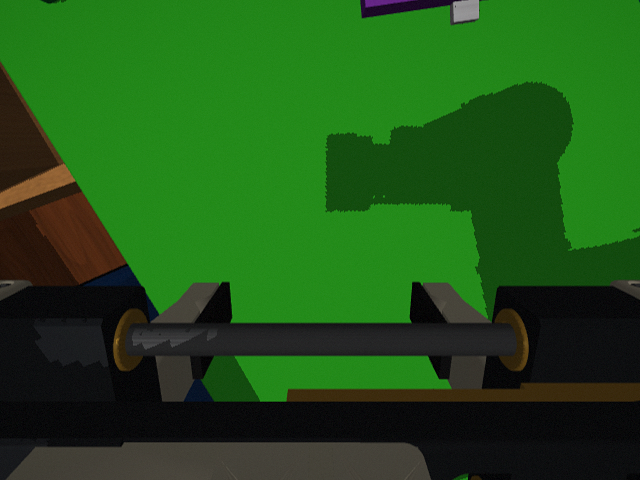

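The scene picture shows three carriers: grey-white in the dark dock (scene 404,259; top 242,220), turquoise (scene 404,176; top 218,363) and purple (scene 498,212; top 121,285). The one meant is the grey-white one, because it sits in the dock behind the red lock. I'll confirm that in an enlarged crop and measure it.

```bash
cat > m.py <<'E'
from h import *
S=snap('scene','scene1');T=snap('top','top1')
a=cv2.resize(S['image'][220:320,330:450],None,fx=4,fy=4,interpolation=2)
b=cv2.resize(T['image'][190:305,200:305],None,fx=3.5,fy=3.5,interpolation=2)
h=max(a.shape[0],b.shape[0]);im=np.zeros((h,a.shape[1]+b.shape[1],3),np.uint8)
im[:a.shape[0],:a.shape[1]]=a;im[:b.shape[0],a.shape[1]:]=b
im=cv2.resize(im,None,fx=.9,fy=.9)
cv2.imwrite('pics/crop1.png',im[:,:,::-1]);print(im.shape)
# handle orientation: orange mask; lock red
def pts(s,lo,hi,box):
    x0,y0,x1,y1=box
    hsv=cv2.cvtColor(s['image'],cv2.COLOR_RGB2HSV);m=cv2.inRange(hsv,lo,hi)
    z=np.zeros_like(m);z[y0:y1,x0:x1]=m[y0:y1,x0:x1];return z
for n,s,box in (('scene',S,(350,230,440,300)),('top',T,(205,195,300,300))):
    m=pts(s,(7,150,80),(18,255,255),box)
    ys,xs=np.nonzero(m);(c,wh,an)=cv2.minAreaRect(np.c_[xs,ys].astype(np.float32))
    print(n,'orange',len(xs),c,wh,an,'grip',onz(s,c,.115))
    bp=cv2.boxPoints((c,wh,an)); e=[ (bp[i]+bp[(i+1)%4])/2 for i in range(4)]
    L=[np.linalg.norm(bp[i]-bp[(i+1)%4]) for i in range(4)];k=int(np.argmin(L))
    A,B=onz(s,e[k],.115),onz(s,e[(k+2)%4],.115);d=(A-B);d*=np.sign(d[1]);print('  len',np.linalg.norm(d),'yaw',np.degrees(np.arctan2(-d[0],d[1])))
    m=pts(s,(0,170,60),(4,255,255),box)|pts(s,(176,170,60),(180,255,255),box)
    k,l,st,ce=cv2.connectedComponentsWithStats(m)
    for i in range(1,k):
        if st[i,4]>6:print('  red',st[i],ce[i].round(1),onz(s,ce[i],.0485).round(4))
    m=pts(s,(50,150,60),(75,255,255),box)
    for t,z in (('carrier_grip',.115),('lock_grip',.0485),('carrier',.01),('dock',0),('nozzle0',.02)):
        for r in landmark_of(t,n)[:4]: print('  ',t,round(r['score'],2),np.round(r['position'],1),onz(s,r['position'],z).round(4))
E
python3 m.py
```

```text
(362, 763, 3)
scene orange 266 (394.2037048339844, 252.59591674804688) (49.57849884033203, 19.298349380493164) 15.751173973083496 grip [0.59037811 0.1523093  0.115     ]
  len 0.11534263052189626 yaw -20.737274009554685
  red [372 239  10  16 131] [376.3 246.7] [0.5101 0.1208 0.0485]
  red [364 254   4   2   7] [365.3 254.6] [0.5375 0.0915 0.0485]
   carrier_grip 0.95 [404.5 255.5] [0.5991 0.1755 0.115 ]
   carrier_grip 0.86 [499.4 214.5] [0.4559 0.4301 0.115 ]
   carrier_grip 0.81 [404.3 175.3] [0.3023 0.2056 0.115 ]
   lock_grip 0.62 [373.3 248.9] [0.5178 0.1128 0.0485]
   carrier 0.9 [398.4 204. ] [0.3034 0.2012 0.01  ]
   carrier 0.61 [399.9 285. ] [0.6028 0.1766 0.01  ]
   carrier 0.61 [492.  241.8] [0.4512 0.439  0.01  ]
   carrier 0.39 [402.  343.1] [0.7682 0.1653 0.01  ]
   dock 0.67 [397.6 286.2] [0.5987 0.1724 0.    ]
   dock 0.23 [498.6 298.5] [0.6333 0.416  0.    ]
   nozzle0 0.63 [403.4 270.3] [0.5636 0.188  0.02  ]
   nozzle0 0.5 [394.3 291.6] [0.6313 0.1591 0.02  ]
   nozzle0 0.37 [383.4 277.8] [0.5887 0.1359 0.02  ]
top orange 233 (241.86537170410156, 218.826934814453
[... 182 characters left out ...]
66.3 266.3] [0.51   0.1212 0.0485]
  red [277 264   5   5  18] [278.7 265.9] [0.5119 0.0925 0.0485]
   carrier_grip 0.91 [121.8 282.5] [0.4538 0.4292 0.115 ]
   carrier_grip 0.79 [240.9 217.3] [0.609  0.1775 0.115 ]
   carrier_grip 0.67 [217.7 363.2] [0.2869 0.2088 0.115 ]
   lock_grip 0.77 [263.9 268.8] [0.504  0.1266 0.0485]
   lock_grip 0.45 [248.4 234.1] [0.5854 0.167  0.0485]
   carrier 0.86 [246.9 232. ] [0.5988 0.1758 0.01  ]
   carrier 0.82 [136.8 293. ] [0.4429 0.4274 0.01  ]
   carrier 0.57 [224.5 361.5] [0.2901 0.2108 0.01  ]
   nozzle0 0.6 [256.3 219.3] [0.6287 0.1536 0.02  ]
   nozzle0 0.51 [233.9 244.1] [0.5659 0.2039 0.02  ]
   nozzle0 0.42 [261.1 233.8] [0.5932 0.1402 0.02  ]
```

View pics/crop1.png

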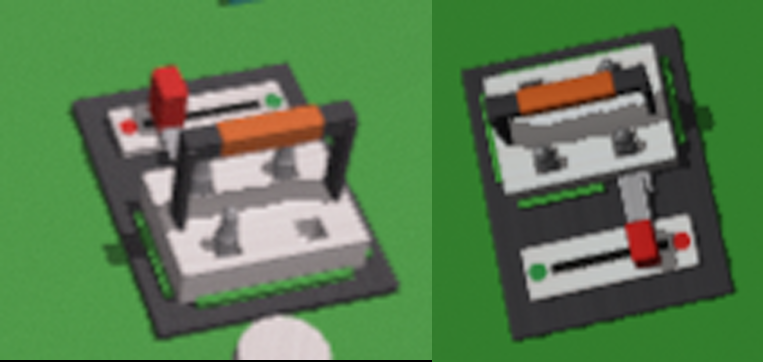

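The crop confirms it. The grey-white carrier with the orange grip and three nozzles sits on the dark plate. The red lock is near the red dot and its tongue points to the carrier. Next I'll fit the dock pose from the plate corners and dots in both views.

```bash
cat > fit.py <<'E'
from h import *
from scipy.optimize import least_squares
S=snap('scene');T=snap('top')
tc=np.array([(463,72),(677,28),(733,292),(515,338)],float);tp=np.c_[200+(tc[:,0]-432)/3.15,190+tc[:,1]/3.15]
sc=np.array([(397,288),(158,338),(73,105),(288,66)],float);sp=np.c_[330+sc[:,0]/3.6,220+sc[:,1]/3.6]
D=np.array([(65,85,10),(65,-85,10),(-150,-85,10),(-150,85,10)])/1e3
def W(p,P):
    c,s=np.cos(p[2]),np.sin(p[2]);return np.c_[p[0]+c*P[:,0]-s*P[:,1],p[1]+s*P[:,0]+c*P[:,1],P[:,2]]
def f(p,w=(1,1)): return np.r_[w[0]*(proj(T,W(p,D))-tp).ravel(),w[1]*(proj(S,W(p,D))-sp).ravel()]
for w in ((1,0),(0,1),(1,1)):
    r=least_squares(f,[.6,.17,.2],args=(w,));p=r.x;print(w,p[:2].round(4),np.degrees(p[2]).round(2),np.sqrt(np.mean(r.fun**2)).round(2))
# lock position
for yl in (0,.006,.012,.06): pass
R=np.array([[np.cos(p[2]),-np.sin(p[2])],[np.sin(p[2]),np.cos(p[2])]])
for n,s,px in (('T',T,(266.3,266.3)),('S',S,(376.3,246.7))): print(n,'lock in dock',R.T@(onz(s,px,.0485)[:2]-p[:2]))
print('green/red dots top z.02',[R.T@(onz(T,(200+(x-432)/3.15,190+y/3.15),.02)[:2]-p[:2]) for x,y in ((538,271),(682,241))])
print('carrier grip pred',W(p,np.array([[0,0,.115]])))
print('orange', R.T@(onz(T,(241.9,218.8),.115)[:2]-p[:2]))
vis=T['image'].copy()
E
python3 fit.py
```

```text
(1, 0) [0.6028 0.1709] 14.11 0.43
(0, 1) [0.6067 0.1734] 13.95 0.4
(1, 1) [0.6043 0.1722] 14.06 0.86
T lock in dock [-0.10381374 -0.02647607]
S lock in dock [-0.10389903 -0.02687704]
green/red dots top z.02 [array([-0.10520684,  0.05494167]), array([-0.10586919, -0.05527061])]
carrier grip pred [[0.60429946 0.17222586 0.115     ]]
orange [0.00196605 0.00246344]
```

Dock pose: (0.604, 0.172), yaw about 14.1°. The lock is about 3 mm along its travel. I'll move above the lock with the jaws along the dock's y.

```bash
python3 -m inch '[{"dx":20,"dy":17,"az":-2},{"dx":52,"dy":45,"az":-5},{"dx":88,"dy":76,"az":-8},{"dx":124,"dy":107,"az":-11},{"dx":160,"dy":138,"az":-14},{"dx":190,"dy":164,"az":-17},{"dx":208,"dy":179,"az":-19},{"dx":209,"dy":180,"az":-19}]'
cat > go.py <<'E'
from h import *
import sys
from scipy.spatial.transform import Rotation as Ro
# go.py dock-x dock-y worldz(TCP) yawoffset(deg rel dock) : prints delta in tool axes
P=np.array([.6043,.1722]);y=14.06
def go(dx,dy,z,yo,off=(0,0)):
    o=get_obs();R=Ro.from_euler('xyz',o['orientation'],degrees=True)
    a=np.radians(y);w=np.r_[P+[np.cos(a)*dx-np.sin(a)*dy,np.sin(a)*dx+np.cos(a)*dy],z]
    d=R.inv().apply(w-o['tool_pos'])*1e3
    rv=(R.inv()*Ro.from_euler('xyz',[180,0,y+yo],degrees=True)).as_rotvec(degrees=True)
    print('shift mm',d.round(1),'turn',rv.round(2),'tcp',o['tool_pos'].round(4),'rpy',o['orientation'].round(2),'F',o['force'].round(1),'t',round(o['clock'],2),'open',round(o['opening'],4))
if __name__=='__main__': go(*map(float,sys.argv[1:]))
E
python3 go.py -.105 -.0267 .12 0
```

```text
shift mm [418.  360.6 106.6] turn [  0.    -0.   -37.65] tcp [0.2702 0.6185 0.2266] rpy [180.    -0.   -23.59] F [-0.6 -1.1  0.2] t 1.45 open 0.0876$[0]: bad value
```

```bash
python3 -m inch '[{"ax":0,"ay":0,"az":-2,"dx":20,"dy":17,"dz":0,"fingers":87},{"ax":0,"ay":0,"az":-5,"dx":52,"dy":45,"dz":0,"fingers":87},{"ax":0,"ay":0,"az":-8,"dx":88,"dy":76,"dz":0,"fingers":87},{"ax":0,"ay":0,"az":-11,"dx":124,"dy":107,"dz":0,"fingers":87},{"ax":0,"ay":0,"az":-14,"dx":160,"dy":138,"dz":0,"fingers":87},{"ax":0,"ay":0,"az":-17,"dx":190,"dy":164,"dz":0,"fingers":87},{"ax":0,"ay":0,"az":-19,"dx":208,"dy":179,"dz":0,"fingers":87},{"ax":0,"ay":0,"az":-19,"dx":209,"dy":180,"dz":0,"fingers":87}]'
python3 go.py -.105 -.0267 .14 0
```

```text
clock: 2.45
tool_pos: [0.3902, 0.3688, 0.227]
orientation: [-180.0, -0.0, -4.7]
force: [-0.1, 1.1, 0.3]
opening: 0.087
shift mm [138.6 237.5  86.9] turn [ -0.04  -0.02 -18.76] tcp [0.3902 0.3688 0.227 ] rpy [-1.7996e+02 -1.0000e-02 -4.7000e+00] F [-0.1  1.1  0.3] t 2.45 open 0.087
```

```bash
python3 -m inch '[{"ax":0,"ay":0,"az":-2,"dx":14,"dy":24,"dz":0,"fingers":87},{"ax":0,"ay":0,"az":-5,"dx":36,"dy":62,"dz":0,"fingers":87},{"ax":0,"ay":0,"az":-8,"dx":60,"dy":103,"dz":0,"fingers":87},{"ax":0,"ay":0,"az":-11,"dx":84,"dy":144,"dz":0,"fingers":87},{"ax":0,"ay":0,"az":-14,"dx":108,"dy":185,"dz":0,"fingers":87},{"ax":0,"ay":0,"az":-17,"dx":128,"dy":219,"dz":20,"fingers":87},{"ax":0,"ay":0,"az":-18.7,"dx":138.6,"dy":237.5,"dz":50,"fingers":87},{"ax":0,"ay":0,"az":-18.7,"dx":138.6,"dy":237.5,"dz":70,"fingers":87}]'
python3 go.py -.105 -.0267 .0295 0
python3 - <<'E'
from h import *
s=snap('wrist','wrist2')
p=proj(s,[[.5089,.1208,.0485]]);print(p)
for r in landmark_of('lock_grip','wrist'): print(r['score'],r['position'],onz(s,r['position'],.0485))
E
```

```text
clock: 3.45
tool_pos: [0.509, 0.1213, 0.1552]
orientation: [180.0, 0.1, 14.0]
force: [-0.2, 0.6, 0.3]
opening: 0.0867
shift mm [-1.000e-01  4.000e-01  1.257e+02] turn [ 0.01  0.06 -0.07] tcp [0.509  0.1213 0.1552] rpy [1.7999e+02 6.0000e-02 1.3990e+01] F [-0.2  0.6  0.3] t 3.45 open 0.0867
[[321.13422567 237.94015187]]
0.79 [322.0, 242.4] [0.50555397 0.11926907 0.0485    ]
```

View pics/wrist2.png

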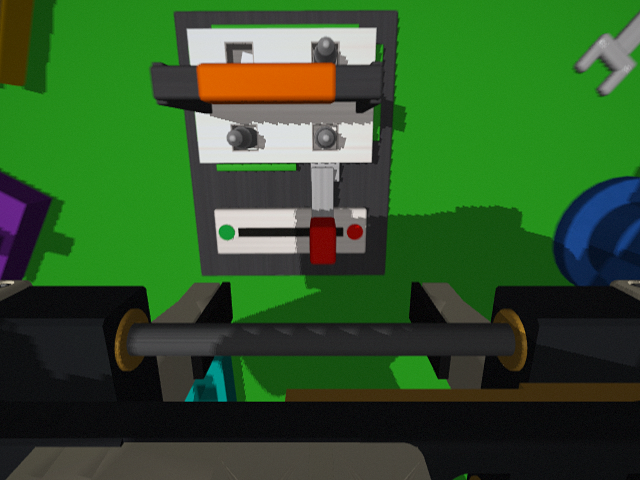

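The wrist view shows the lock block at (322,240), centred between the fingers and away from the handle at (266,83). I'll descend.

```bash
python3 -m inch '[{"ax":0,"ay":0,"az":0,"dx":0,"dy":0,"dz":15,"fingers":60},{"ax":0,"ay":0,"az":0,"dx":0,"dy":0,"dz":40,"fingers":60},{"ax":0,"ay":0,"az":0,"dx":0,"dy":0,"dz":65,"fingers":60},{"ax":0,"ay":0,"az":0,"dx":0,"dy":0,"dz":90,"fingers":60},{"ax":0,"ay":0,"az":0,"dx":0,"dy":0,"dz":110,"fingers":60},{"ax":0,"ay":0,"az":0,"dx":0,"dy":0,"dz":120,"fingers":60},{"ax":0,"ay":0,"az":0,"dx":0,"dy":0,"dz":125,"fingers":60},{"ax":0,"ay":0,"az":0,"dx":0,"dy":0,"dz":125,"fingers":60}]'
python3 go.py -.105 -.0267 .0295 0
```

```text
clock: 4.55
tool_pos: [0.5091, 0.1224, 0.0318]
orientation: [-180.0, -0.0, 14.1]
force: [-0.4, 0.5, 0.1]
opening: 0.0603
shift mm [-0.5  1.5  2.3] turn [-0.01 -0.03  0.06] tcp [0.5091 0.1224 0.0318] rpy [-1.7999e+02 -3.0000e-02  1.4120e+01] F [-0.4  0.5  0.1] t 4.55 open 0.0603
```

```bash
python3 -m inch '[{"ax":0,"ay":0,"az":0,"dx":0,"dy":0,"dz":2,"fingers":40},{"ax":0,"ay":0,"az":0,"dx":0,"dy":0,"dz":2,"fingers":26},{"ax":0,"ay":0,"az":0,"dx":0,"dy":0,"dz":2,"fingers":14},{"ax":0,"ay":0,"az":0,"dx":0,"dy":0,"dz":2,"fingers":14},{"ax":0,"ay":0,"az":0,"dx":0,"dy":0,"dz":2,"fingers":14},{"ax":0,"ay":0,"az":0,"dx":0,"dy":0,"dz":2,"fingers":14}]'
python3 go.py -.105 .03 .0295 0
```

```text
clock: 5.3
tool_pos: [0.5089, 0.1219, 0.0297]
orientation: [180.0, -0.0, 14.1]
force: [1.6, -2.4, 2.7]
opening: 0.0199
shift mm [ -0.2 -55.6   0.2] turn [ 0.01 -0.    0.05] tcp [0.5089 0.1219 0.0297] rpy [179.99  -0.    14.11] F [ 1.6 -2.4  2.7] t 5.3 open 0.0199
```

Gripped at 19.9 mm. I'll slide it in the dock's +y, which is tool −y, slowing near the stop.

```bash
python3 -m inch '[{"ax":0,"ay":0,"az":0,"dx":0,"dy":-4,"dz":0,"fingers":14},{"ax":0,"ay":0,"az":0,"dx":0,"dy":-12,"dz":0,"fingers":14},{"ax":0,"ay":0,"az":0,"dx":0,"dy":-22,"dz":0,"fingers":14},{"ax":0,"ay":0,"az":0,"dx":0,"dy":-32,"dz":0,"fingers":14},{"ax":0,"ay":0,"az":0,"dx":0,"dy":-41,"dz":0,"fingers":14},{"ax":0,"ay":0,"az":0,"dx":0,"dy":-48,"dz":0,"fingers":14},{"ax":0,"ay":0,"az":0,"dx":0,"dy":-52,"dz":0,"fingers":14},{"ax":0,"ay":0,"az":0,"dx":0,"dy":-52,"dz":0,"fingers":14}]'
python3 go.py -.105 .03 .0295 0
```

```text
clock: 6.3
tool_pos: [0.4958, 0.1737, 0.0297]
orientation: [-180.0, -0.0, 14.1]
force: [-2.4, 1.0, 5.7]
opening: 0.0198
shift mm [-0.1 -2.2  0.2] turn [-0.03 -0.01  0.08] tcp [0.4958 0.1737 0.0297] rpy [-1.7997e+02 -1.0000e-02  1.4140e+01] F [-2.4  1.   5.7] t 6.3 open 0.0198
```

```bash
python3 -m inch '[{"ax":0,"ay":0,"az":0,"dx":0,"dy":-1,"dz":0,"fingers":14},{"ax":0,"ay":0,"az":0,"dx":0,"dy":-2,"dz":0,"fingers":14},{"ax":0,"ay":0,"az":0,"dx":0,"dy":-3,"dz":0,"fingers":14},{"ax":0,"ay":0,"az":0,"dx":0,"dy":-4,"dz":0,"fingers":14},{"ax":0,"ay":0,"az":0,"dx":0,"dy":-5,"dz":0,"fingers":14},{"ax":0,"ay":0,"az":0,"dx":0,"dy":-5,"dz":0,"fingers":14}]'
python3 go.py -.105 .03 .0295 0
```

```text
clock: 7.05
tool_pos: [0.4953, 0.1755, 0.0297]
orientation: [179.8, 0.1, 14.1]
force: [9.4, -16.1, 4.4]
opening: 0.0198
shift mm [-0.  -0.3  0.2] turn [0.18 0.06 0.08] tcp [0.4953 0.1755 0.0297] rpy [1.7982e+02 6.0000e-02 1.4140e+01] F [  9.4 -16.1   4.4] t 7.05 open 0.0198
```

The lock is on the stop: travel has ceased and the force has risen to about 19 N. I'll relax, release and rise.

```bash
python3 -m inch '[{"ax":0,"ay":0,"az":0,"dx":0,"dy":2.5,"dz":0,"fingers":14},{"ax":0,"ay":0,"az":0,"dx":0,"dy":2.5,"dz":0,"fingers":50},{"ax":0,"ay":0,"az":0,"dx":0,"dy":2.5,"dz":0,"fingers":60},{"ax":0,"ay":0,"az":0,"dx":0,"dy":2.5,"dz":-5,"fingers":60},{"ax":0,"ay":0,"az":0,"dx":0,"dy":2.5,"dz":-35,"fingers":60},{"ax":0,"ay":0,"az":0,"dx":0,"dy":2.5,"dz":-80,"fingers":60},{"ax":0,"ay":0,"az":0,"dx":0,"dy":2.5,"dz":-130,"fingers":60},{"ax":0,"ay":0,"az":0,"dx":0,"dy":2.5,"dz":-150,"fingers":60}]'
cat > look.py <<'E'
from h import *
import sys
s=snap('wrist','wrist_'+sys.argv[1])
P=np.array([.6043,.1722]);a=np.radians(14.06);R=np.array([[np.cos(a),-np.sin(a)],[np.sin(a),np.cos(a)]])
for t,z in (('lock_grip',.0485),('carrier_grip',.115),('dock',0)):
  for r in landmark_of(t,'wrist'):
    w=onz(s,r['position'],z);print(t,round(r['score'],2),np.round(r['position']),w.round(4),'dock',(R.T@(w[:2]-P)).round(4))
m=cv2.inRange(cv2.cvtColor(s['image'],cv2.COLOR_RGB2HSV),(7,200,110),(18,255,255))
k,l,st,ce=cv2.connectedComponentsWithStats(m)
for i in range(1,k):
  if st[i,4]>500:
    ys,xs=np.nonzero(l==i);q=cv2.minAreaRect(np.c_[xs,ys].astype(np.float32));w=onz(s,q[0],.125)
    print('orange',st[i],q,'top z.125',w.round(4),'dock',(R.T@(w[:2]-P)).round(4))
    b=np.array([onz(s,c,.125)[:2] for c in cv2.boxPoints(q)]);print(((b-P)@R).round(4).tolist())
E
python3 look.py a; python3 go.py 0 0 .16 -90
```

```text
clock: 8.05
tool_pos: [0.4966, 0.1759, 0.1831]
orientation: [-179.9, -0.3, 14.1]
force: [0.6, -0.4, -0.6]
opening: 0.0597
lock_grip 0.71 [320. 234.] [0.4928 0.1755 0.0485] dock [-0.1074  0.0303]
carrier_grip 0.57 [374.  91.] [0.603  0.1705 0.115 ] dock [-0.0016 -0.0013]
dock 0.19 [368.  93.] [0.6172 0.1628 0.    ] dock [ 0.0103 -0.0122]
orange [ 313   75  122   34 3872] ((373.5037536621094, 91.36079406738281), (32.44157409667969, 121.2615966796875), 89.40933990478516) top z.125 [0.6012 0.1714 0.125 ] dock [-0.0032  0.    ]
[[0.0049, 0.0344], [0.0056, -0.0334], [-0.0115, -0.0352], [-0.0122, 0.0343]]
shift mm [105.   29.4  19.7] turn [-5.000e-02  1.000e-02  9.004e+01] tcp [0.4953 0.1751 0.1797] rpy [-1.7997e+02 -2.0000e-02  1.4100e+01] F [ 0.1 -1.3 -1. ] t 8.25 open 0.0602
```

View pics/wrist_a.png

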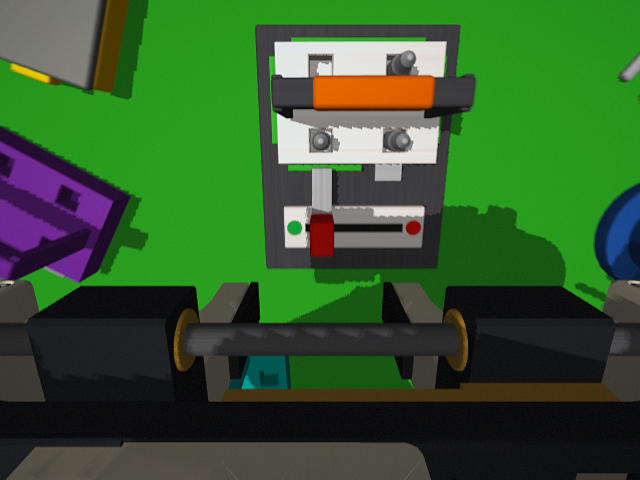

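The lock now sits at the green dot (320,234), with its tongue clear of the lug at (388,172). The handle centre is at dock (-2, 0) mm. I'll move over the handle and turn 90°.

```bash
python3 -m inch '[{"ax":0,"ay":0,"az":5,"dx":5,"dy":1,"dz":0,"fingers":60},{"ax":0,"ay":0,"az":14,"dx":18,"dy":5,"dz":0,"fingers":60},{"ax":0,"ay":0,"az":24,"dx":33,"dy":9,"dz":0,"fingers":60},{"ax":0,"ay":0,"az":34,"dx":48,"dy":14,"dz":0,"fingers":60},{"ax":0,"ay":0,"az":44,"dx":63,"dy":18,"dz":0,"fingers":60},{"ax":0,"ay":0,"az":54,"dx":78,"dy":22,"dz":0,"fingers":60},{"ax":0,"ay":0,"az":64,"dx":93,"dy":26,"dz":0,"fingers":60},{"ax":0,"ay":0,"az":72,"dx":103,"dy":29,"dz":0,"fingers":60}]'
python3 go.py -.002 0 .15 -90
```

```text
clock: 9.25
tool_pos: [0.6023, 0.1716, 0.1776]
orientation: [179.8, 0.0, -58.2]
force: [-0.1, -0.4, -0.7]
opening: 0.0604
shift mm [-0.1 -0.1 27.6] turn [ 0.17 -0.02 17.74] tcp [0.6023 0.1716 0.1776] rpy [ 1.7983e+02  1.0000e-02 -5.8200e+01] F [-0.1 -0.4 -0.7] t 9.25 open 0.0604
```

```bash
python3 -m inch '[{"ax":0,"ay":0,"az":9,"dx":0,"dy":0,"dz":0,"fingers":60},{"ax":0,"ay":0,"az":16,"dx":0,"dy":0,"dz":0,"fingers":60},{"ax":0,"ay":0,"az":17.7,"dx":0,"dy":0,"dz":0,"fingers":60},{"ax":0,"ay":0,"az":17.7,"dx":0,"dy":0,"dz":0,"fingers":60}]'
python3 go.py -.002 0 .096 -90; python3 look.py b
```

```text
clock: 9.75
tool_pos: [0.6022, 0.1718, 0.1787]
orientation: [179.9, -0.0, -75.5]
force: [-0.2, 0.1, 0.0]
opening: 0.0598
shift mm [ 0.1 -0.3 82.7] turn [ 0.07 -0.02  0.45] tcp [0.6022 0.1718 0.1787] rpy [ 1.7993e+02 -2.0000e-02 -7.5490e+01] F [-0.2  0.1  0. ] t 9.75 open 0.0598
lock_grip 0.95 [444. 266.] [0.49   0.1751 0.0485] dock [-0.1102  0.0306]
lock_grip 0.54 [179.  76.] [0.7331 0.0822 0.0485] dock [ 0.1031 -0.1186]
orange [ 307  210   28  101 2721] ((320.4999694824219, 260.0), (26.999996185302734, 99.99998474121094), 0.0) top z.125 [0.6015 0.1703 0.125 ] dock [-0.0032 -0.0011]
[[0.0055, 0.0339], [0.0053, -0.0332], [-0.0111, -0.0334], [-0.0124, 0.0338]]
```

View pics/wrist_b.png

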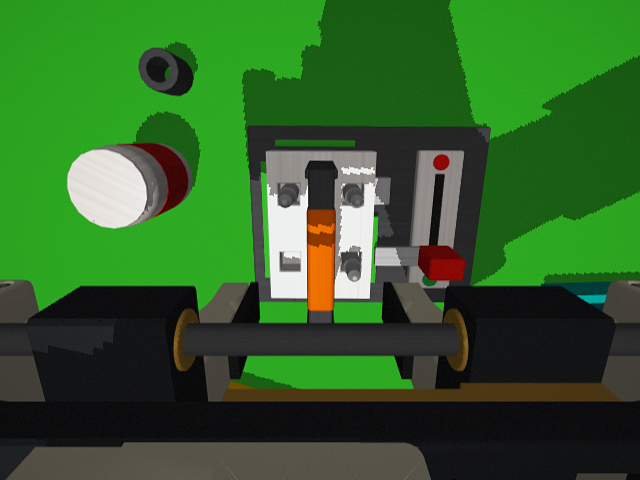

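The orange grip at (320,260) is centred between the open fingers and aligned with them. I'll descend and grip.

```bash
python3 -m inch '[{"ax":0,"ay":0,"az":0,"dx":0,"dy":0,"dz":10,"fingers":60},{"ax":0,"ay":0,"az":0,"dx":0,"dy":0,"dz":28,"fingers":60},{"ax":0,"ay":0,"az":0,"dx":0,"dy":0,"dz":46,"fingers":60},{"ax":0,"ay":0,"az":0,"dx":0,"dy":0,"dz":62,"fingers":60},{"ax":0,"ay":0,"az":0,"dx":0,"dy":0,"dz":74,"fingers":60},{"ax":0,"ay":0,"az":0,"dx":0,"dy":0,"dz":81,"fingers":60},{"ax":0,"ay":0,"az":0,"dx":0,"dy":0,"dz":83,"fingers":60},{"ax":0,"ay":0,"az":0,"dx":0,"dy":0,"dz":83,"fingers":40}]'
python3 go.py -.002 0 .096 -90
```

```text
clock: 10.95
tool_pos: [0.6027, 0.172, 0.0969]
orientation: [-180.0, 0.0, -75.6]
force: [-0.2, -0.3, -0.4]
opening: 0.0547
shift mm [0.2 0.5 0.9] turn [-0.03  0.    0.35] tcp [0.6027 0.172  0.0969] rpy [-179.97    0.    -75.59] F [-0.2 -0.3 -0.4] t 10.95 open 0.0547
```

```bash
python3 -m inch '[{"ax":0,"ay":0,"az":0,"dx":0,"dy":0,"dz":0,"fingers":26},{"ax":0,"ay":0,"az":0,"dx":0,"dy":0,"dz":0,"fingers":21},{"ax":0,"ay":0,"az":0,"dx":0,"dy":0,"dz":0,"fingers":17},{"ax":0,"ay":0,"az":0,"dx":0,"dy":0,"dz":0,"fingers":10},{"ax":0,"ay":0,"az":0,"dx":0,"dy":0,"dz":0,"fingers":10},{"ax":0,"ay":0,"az":0,"dx":0,"dy":0,"dz":0,"fingers":10}]'
python3 go.py 0 0 .096 -90; python3 - <<'E'
from h import *
snap('scene','scene3')
s=cv2.imread('pics/scene3.png')[200:330,320:460];cv2.imwrite('pics/crop3.png',cv2.resize(s,None,fx=4,fy=4,interpolation=2))
E
```

```text
clock: 11.7
tool_pos: [0.6023, 0.1719, 0.0966]
orientation: [180.0, -0.0, -75.6]
force: [-2.0, -1.5, 1.9]
opening: 0.0183
shift mm [ 0.2 -2.   0.6] turn [ 0.01 -0.    0.35] tcp [0.6023 0.1719 0.0966] rpy [179.99  -0.   -75.59] F [-2.  -1.5  1.9] t 11.7 open 0.0183
```

View pics/crop3.png

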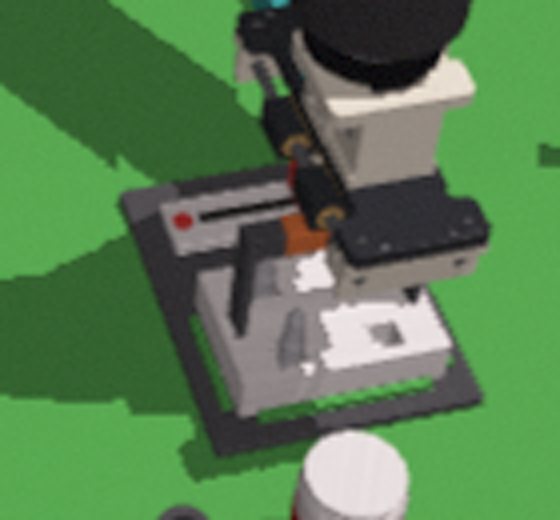

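The fingers have the grip at 18.3 mm, with the carrier still seated. I'll lift slowly and straight.

```bash
python3 -m inch '[{"ax":0,"ay":0,"az":0,"dx":0,"dy":0,"dz":-1,"fingers":10},{"ax":0,"ay":0,"az":0,"dx":0,"dy":0,"dz":-3,"fingers":10},{"ax":0,"ay":0,"az":0,"dx":0,"dy":0,"dz":-6,"fingers":10},{"ax":0,"ay":0,"az":0,"dx":0,"dy":0,"dz":-9,"fingers":10},{"ax":0,"ay":0,"az":0,"dx":0,"dy":0,"dz":-12,"fingers":10},{"ax":0,"ay":0,"az":0,"dx":0,"dy":0,"dz":-15,"fingers":10},{"ax":0,"ay":0,"az":0,"dx":0,"dy":0,"dz":-17,"fingers":10},{"ax":0,"ay":0,"az":0,"dx":0,"dy":0,"dz":-18,"fingers":10}]'
python3 go.py 0 0 .21 -90;  python3 - <<'E'
from h import *
snap('scene','scene4')
s=cv2.imread('pics/scene4.png')[200:330,320:460];cv2.imwrite('pics/crop4.png',cv2.resize(s,None,fx=4,fy=4,interpolation=2))
E
```

```text
clock: 12.75
tool_pos: [0.6025, 0.1719, 0.1147]
orientation: [-180.0, 0.0, -75.6]
force: [0.4, -1.4, -4.7]
opening: 0.018
shift mm [  0.2  -1.8 -95.3] turn [-0.01  0.    0.34] tcp [0.6025 0.1719 0.1147] rpy [-179.99    0.    -75.6 ] F [ 0.4 -1.4 -4.7] t 12.75 open 0.018
```

View pics/crop4.png

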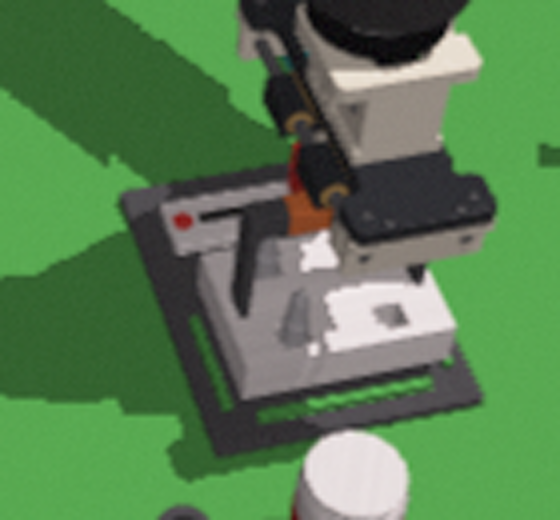

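The carrier is rising level with the nozzles in it; the load is about 4.7 N. I'll continue to about 120 mm total.

```bash
python3 -m inch '[{"ax":0,"ay":0,"az":0,"dx":0,"dy":0,"dz":-4,"fingers":10},{"ax":0,"ay":0,"az":0,"dx":0,"dy":0,"dz":-11,"fingers":10},{"ax":0,"ay":0,"az":0,"dx":0,"dy":0,"dz":-19,"fingers":10},{"ax":0,"ay":0,"az":0,"dx":0,"dy":0,"dz":-27,"fingers":10},{"ax":0,"ay":0,"az":0,"dx":0,"dy":0,"dz":-35,"fingers":10},{"ax":0,"ay":0,"az":0,"dx":0,"dy":0,"dz":-43,"fingers":10},{"ax":0,"ay":0,"az":0,"dx":0,"dy":0,"dz":-49,"fingers":10},{"ax":0,"ay":0,"az":0,"dx":0,"dy":0,"dz":-53,"fingers":10}]'
python3 -m inch '[{"ax":0,"ay":0,"az":0,"dx":0,"dy":0,"dz":-5,"fingers":10},{"ax":0,"ay":0,"az":0,"dx":0,"dy":0,"dz":-13,"fingers":10},{"ax":0,"ay":0,"az":0,"dx":0,"dy":0,"dz":-22,"fingers":10},{"ax":0,"ay":0,"az":0,"dx":0,"dy":0,"dz":-31,"fingers":10},{"ax":0,"ay":0,"az":0,"dx":0,"dy":0,"dz":-40,"fingers":10},{"ax":0,"ay":0,"az":0,"dx":0,"dy":0,"dz":-47,"fingers":10},{"ax":0,"ay":0,"az":0,"dx":0,"dy":0,"dz":-51,"fingers":10},{"ax":0,"ay":0,"az":0,"dx":0,"dy":0,"dz":-52,"fingers":10}]'
python3 -m inch '[{"ax":0,"ay":0,"az":0,"dx":0,"dy":0,"dz":0,"fingers":10},{"ax":0,"ay":0,"az":0,"dx":0,"dy":0,"dz":0,"fingers":10},{"ax":0,"ay":0,"az":0,"dx":0,"dy":0,"dz":0,"fingers":10},{"ax":0,"ay":0,"az":0,"dx":0,"dy":0,"dz":0,"fingers":10}]'
python3 go.py 0 0 .21 -90;  python3 - <<'E'
from h import *
S=snap('scene');T=snap('top');W=snap('wrist')
a=cv2.resize(S['image'][160:330,320:460],None,fx=2.8,fy=2.8,interpolation=2)
b=cv2.resize(W['image'][80:480,120:560],None,fx=.85,fy=.85)
im=np.zeros((480,a.shape[1]+b.shape[1],3),np.uint8);im[:a.shape[0],:a.shape[1]]=a[:480];im[:b.shape[0],a.shape[1]:]=b
cv2.imwrite('pics/crop5.png',im[:,:,::-1]);print(im.shape)
E
```

```text
clock: 13.8
tool_pos: [0.6025, 0.172, 0.168]
orientation: [-180.0, 0.0, -75.6]
force: [-0.4, -0.0, -6.4]
opening: 0.0179
clock: 14.8
tool_pos: [0.6025, 0.172, 0.2198]
orientation: [-180.0, 0.0, -75.6]
force: [0.2, -0.4, -5.0]
opening: 0.0175
clock: 15.3
tool_pos: [0.6024, 0.1719, 0.2194]
orientation: [180.0, -0.0, -75.6]
force: [0.5, 0.0, -5.5]
opening: 0.0177
shift mm [ 0.2 -1.9  9.4] turn [ 0.01 -0.    0.35] tcp [0.6024 0.1719 0.2194] rpy [179.99  -0.   -75.59] F [ 0.5  0.  -5.5] t 15.3 open 0.0177
(480, 766, 3)
```

View pics/crop5.png

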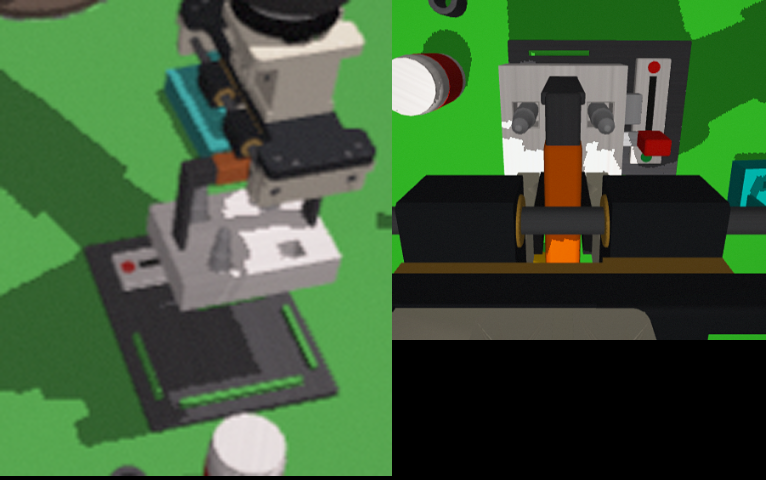

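The carrier is clear of the dock and the lock is at the green dot. The block's front edge in the scene view looks slightly sloped, so I'll check the tilt by overlaying a level model.

```bash
cat > tilt.py <<'E'
from h import *
import sys
from scipy.spatial.transform import Rotation as Ro
S=snap('scene')
o=get_obs();g=o['tool_pos'].copy();g[2]+=.019
B=np.array([(x,y,z) for x in(-45,45) for y in (-65,65) for z in (0,30)])/1e3-[0,0,.105]
def pr(roll,dz=0): return proj(S,Ro.from_euler('xyz',[roll,0,14.4],degrees=True).apply(B)+g+[0,0,dz])
x0,y0=330,200;k=5
im=cv2.resize(S['image'][y0:y0+120,x0:x0+140],None,fx=k,fy=k,interpolation=2)
E=[(i,j) for i in range(8) for j in range(i) if bin(i^j).count('1')==1]
for roll,c in ((0,(255,0,0)),(float(sys.argv[1]),(0,0,255))):
    q=((pr(roll)-[x0-.5,y0-.5])*k).astype(int)
    for i,j in E: cv2.line(im,tuple(map(int,q[i])),tuple(map(int,q[j])),c,1)
cv2.imwrite('pics/'+sys.argv[2]+'.png',im[:,:,::-1])
E
python3 tilt.py 5 tilt1
```

```text
(no output)
```

View pics/tilt1.png

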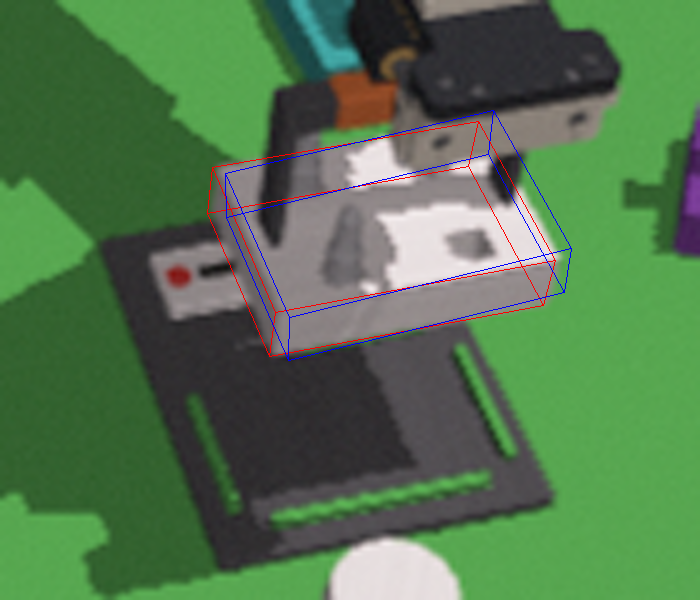

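```bash
python3 - <<'E'
from h import *
S=snap('scene')
im=cv2.resize(S['image'][225:277,366:446],None,fx=9,fy=9,interpolation=2);cv2.imwrite('pics/z6.png',im[:,:,::-1])
E
```

```text
(no output)
```

View pics/z6.png

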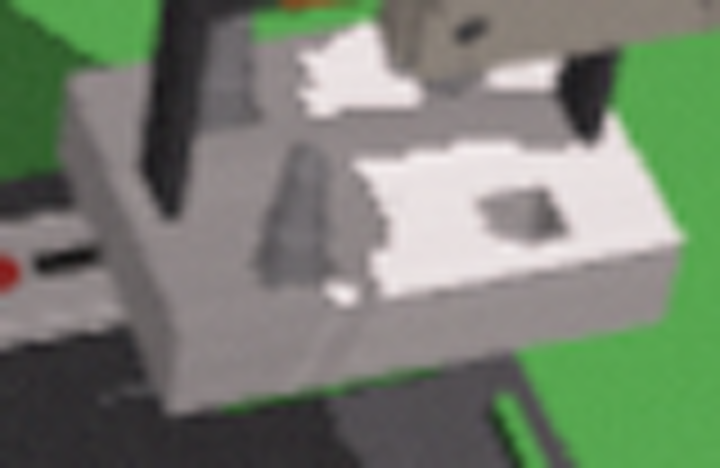

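```bash
python3 - <<'E'
from h import *
from scipy.spatial.transform import Rotation as Ro
from scipy.optimize import least_squares
S=snap('scene')
z=np.array([(182,338),(682,240),(170,413),(668,318),(72,80),(60,145)],float)/9+[365.5,224.5]
B=np.array([(45,-65,30),(45,65,30),(45,-65,0),(45,65,0),(-45,-65,30),(-45,-65,0)])/1e3
f=lambda p:(proj(S,Ro.from_euler('xyz',p[3:],degrees=True).apply(B)+p[:3])-z).ravel()
pri=lambda p:np.r_[f(p),(p[2]-.1335)/.003,(p[5]-14.2)/1,p[4]/2]
r=least_squares(pri,[.603,.172,.13,0,0,14]);print(r.x.round(4),f(r.x).round(2))
C=np.linalg.inv(r.jac.T@r.jac);print('sd',np.sqrt(np.diag(C)).round(3))
print(get_obs()['force'],get_obs()['clock'])
E
```

```text
[ 0.6002  0.1749  0.1333  0.9098  0.8912 14.1179] [-0.1  -0.22  0.42 -0.1   0.08  0.19 -0.28  0.03 -0.31 -0.77  0.18  0.86]
sd [3.000e-03 1.000e-03 3.000e-03 1.503e+00 1.407e+00 7.920e-01]
[-0.36422749 -0.99653418 -5.2878388 ] 15.6
```

The tilt is about 1°, the underside is about 133 mm above the bench (123 mm above the seat), and the lock is at the green dot. I'll hand in.

```bash
python3 -c "
from plant import *
o=get_obs();print(o['qvel'].round(2),o['opening']);print(close_job())"
```

```text
[ 0.03 -0.07  0.06  0.01  0.05 -0.1 ] 0.017766259452518276
the job is handed in; nothing more can be done
None
```

I slid the red lock to its end stop at the green dot and released it. I then gripped the carrier's orange handle, lifted it about 123 mm straight up and handed in while holding it there, at about 15.6 s on the clock.

**Last checks:**
- **Lock:** travel stopped and the force rose to about 19 N. The last wrist picture shows the lock still at the green dot.
- **Hold:** the fingers are shut on the bar at 17.8 mm, with about 5.3 N of load and the arm practically at rest.
- **Carrier pose:** the fit from the scene picture puts the underside at z ≈ 0.133 m, about 5 mm off the dock's axis sideways. Tilt is about 1° in roll and pitch, each ±1.5°. One level-model overlay was a few millimetres off, but it did not contradict this.
- **Nozzles:** three stood in their sockets before the lift. In the last pictures the three show only across two views, because the gripper hides part of the block, and I didn't measure how deep they sit.
- **Bystanders:** I touched none of them as far as I can tell, but I didn't measure their positions again.

One move call was refused because the rows left out some values. I resent it in full, and the arm did not move in between.

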